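Close the pickle crock with the top tile of the stack

TASK

Close the pickle crock with the blue tile: slide it sideways off the top of the stack and straight across onto the crock's rim, without lifting it, until its leading edge bears lightly on the crock's open hinged cover; press there for about half a second, then let go and leave it lying square over the mouth. Feel for the cover, because how far it leans is not known: do not press hard on it, do not push it back and do not touch it with the gripper. Leave the two tiles beneath and all the other things in the drawer where they are.

Things in the scene. Friction and masses are not known exactly. Their poses are not given: they have to be found in the camera images.
- tile_c (a point): centre (half-way up) of the blue glazed tile on top of the stack: loose, 110 x 110 x 12 mm, 0.28 to 0.43 kg, too wide to grasp; x and y axes along its sides, z up. It lies a few mm and up to 0.06 rad off square. A push of 1 to 4 N on its edge slides it; its underside starts 2 mm above the crock's rim and drops those 2 mm as it leaves the stack
- tile_mid_c (a point): centre of the loose terracotta tile just below the blue one, same size, 0.33 kg, on plain friction only
- tile_low_c (a point): centre of the loose terracotta tile below that, same size, 0.33 kg, resting on a fixed wooden stand
- mouth (a point): point over the mouth of the square white crock, level with its flat rim; z up, y axis towards the hinged cover, directly away from the stack, x across. The crock's rim spans 60 mm to either side in x, and in y from 72 mm before to 48 mm beyond this point. Once against the cover, the tile's centre is 7 mm short of this point to 17 mm beyond it in y, and it should be within 13 mm in x
- station: one fixed piece: blue plastic tray, 170 x 330 mm, with the white crock and the wooden stand under the stack; origin under the tray's centre, y axis from stack to crock. The crock's rim is 92 mm above the origin and begins 8 mm beyond the stack (landing rim 36 mm wide, 1 mm low; side rims 14 mm; far rim 14 mm, 2 mm low); the stack's centre lies 65 mm from the origin towards -y
- cover_hinge: fixed hinge rod on the crock's far side, along x, 60 mm below the rim, 64 mm beyond mouth in y (origin: its middle). It carries the white cover, a plate 116 mm wide, 9 thick, 151 tall, standing open. Its lean varies and is not reported: at rim height its face is 0 to 24 mm beyond the crock's outer edge. Its stiff hinge gives way above about 11 N; push on it with 2 to 8 N
- jar: closed clear glass jar with a steel cap, 76 mm across, 120 mm tall, standing loose at the left end of the drawer; origin at the centre of its foot
- sieve: stainless steel bowl sieve, 100 mm across, 40 mm high, with an 80 mm rod handle towards the robot, at the left end of the drawer; origin at the centre of its foot
- spoon: wooden spoon, 200 mm long, lying loose at the right end of the drawer; origin at its underside
- katori: small brass bowl, 70 mm across, 35 mm high, far right corner of the drawer; origin at the centre of its foot
- tin: small steel tin, 52 mm across, 60 mm high, near right corner of the drawer; origin at the centre of its foot
Things that resemble listed ones, but are neither listed nor needed, are in the scene too. Of the things that look like the part that bears tile_c, the largest one is meant.

How it is judged:
On the way, in this order (a step that is already met when the one before it is completed fails the run):
1. the tile has slid most of the way across onto the crock (y of tile_c in the frame of mouth above -0.035 m and z of tile_c in the frame of mouth below 0.01 m).
2. the tile bears on the open cover (contact force between tile and cover_hinge above 1.5 N), for 0.2 s.
At the end, for the whole second after the job is handed in: the tile lies flat on the crock's rim, off the stack, at rest: its centre within 13 mm of site mouth across (x), from 10 mm short of it to 20 mm beyond it along y, turned less than 0.12 rad; the two lower tiles within 5 mm of where they were (x of tile_c in the frame of mouth between -0.013 and 0.013 m and y of tile_c in the frame of mouth between -0.01 and 0.02 m and z of tile_c in the frame of mouth between 0.004 and 0.0075 m and angle between the y axis of tile_c and the y axis of mouth, either way round below 0.12 rad and linear speed of tile below 0.01 m/s and distance of each of tile_mid_c, tile_low_c from where it was at the start of the episode below 0.005 m); the robot touches nothing.
It fails at once if the tile is pressed on the cover with over 10 N, or by the fingers with over 20 N (contact force between tile and cover_hinge above 10 N or contact force between the fingers and tile above 20 N).
It fails at once if the robot touches the cover (contact force between any of the fingers, the arm and cover_hinge above 1 N).
It fails at once if the tile is lifted or tipped (z of tile_c in the frame of mouth above 0.018 m or angle between tile_c's own z axis and vertical above 0.25 rad).
It fails at once if a lower tile of the stack is shifted by over 5 mm (distance of any of tile_mid_c, tile_low_c from where it was at the start of the episode above 0.005 m).
It fails at once if another thing in the drawer is moved by over 15 mm (distance of any of jar, sieve, spoon, katori, tin from where it was at the start of the episode above 0.015 m).
It also fails if it takes over 48 s, if anything falls off the work surface, if the arm or the gripper's body presses on something with over 40 N, if the wrist force passes 120 N, or if a joint passes its speed limit or range.

ROBOT

A 6-joint arm with a two-finger parallel gripper is mounted at the origin on the work surface. World frame = base frame: x ahead of the robot, y to its left, z up, the work surface at z = 0. Lengths are in m, angles in rad, forces in N, time in s.
With the tool pointing down it reaches from about 0.35 to 0.975 m from the base axis. Payload 7.1 kg.
Tool frame: the origin (TCP) lies midway between the tips of the shut fingers; the grasp point (between the pads) lies 19 mm behind it (pinch_z is the distance from the TCP to the grasp point, in m); z points along the fingers, x is the direction in which the jaws open and shut, and the axes are right-handed (so a half turn about z gives the same grasp; the last joint's range is limited). The gripper opens to 88 mm and grips with 3 to 60 N. Pads are 20 mm wide; open, the fingers measure 115 mm over their backs; the gripper's body (75 mm by 178 mm) begins 61 mm behind the grasp point.
Start: joints at [1.128, 0.423, 1.63, -0, 1.089, -0.019], TCP at [0.257, 0.57, 0.223] pointing down, gripper open.
Joint ranges: [-3, 3], [-0.9, 2.11], [0.09, 2.58], [-1.31, 4.45], [0.11, 2.69], [-2.54, 2.54]. Speed limits (rad/s): [2.39, 2.39, 3.01, 3.14, 3.14, 3.14].

INTERFACE

Orientations are given as a rotation vector (axis times angle).
In Python, from station import * gives the robot as it stands.
- The arm moves only by the shell command python3 -m handwheel 'ROWS'. ROWS is JSON, a list of rows, each a list of 7 numbers: the turn, a rotation vector about the tool's x, y, z scaled (see below), then the shift along the tool's x, y, z scaled (see below), then the closure, from 0 (fully open) to 1 (shut). In form: [[wx, wy, wz, x, y, z, claw], ...]. A call has 1 to 8 rows; each row shifts and turns the pose as measured when the row begins, along the tool's axes as they then stand; what a row does not reach is not made up. The controller multiplies each number of a shift by 0.03 m and each number of a turn by 2 pi rad. A row lasts 1/10 s, in which the tool goes at most 50 mm and 8.59 degrees, less where a joint would pass 70% of its speed; a pose out of reach is approached as far as the arm can. A call with a number of a shift or a turn outside -1 to 1 is refused whole. A call with a gripper value outside its range is refused whole. The fingers move at their own pace and stop on an object; the grip force is fixed at half the most. Time passes only in rows, so rows that do not move let the fingers close. It gives the time, the measured TCP pose, the force and the opening at its end, in the units of the state.
- state(): the state, without advancing time (a new reading comes with each control period).
- read_camera(name): name is "scene" or "top" or "wrist"; returns a dict with "pixels" (384x512x3 uint8, red, green, blue), "vfov" (degrees; the focal length in pixels is half the picture's height over the tangent of half this angle, whatever the lens; pixels are square), "cx", "cy" (the principal point, pixels), "rvec" (rotation vector, rad) and "tvec" (3), from world to camera coordinates, as OpenCV has them; the wrist camera has in their place "T_tool_cam" (4x4, takes a point from camera to tool coordinates, whose origin is the TCP and whose axes are the tool frame's). Camera axes: x right, y down, z forward; pixel columns grow to the right and rows downward; lengths in m; the calibration is good to about 2 mm. A picture is of the moment at which its call begins: read the wrist's pose just before it. There is no depth.
- sign_off(): hands the job in, once; it reports no verdict.
The state is a dict: "time": time; "joint_pos": joint angles; "joint_vel": joint speeds; "joint_efforts": joint torques, N m; "tcp_pos": TCP position; "eef_rot": TCP orientation; "wrist_force": force on the tool from outside, world axes, zero at the start; "wrist_torque": the same for the moment, N m; "gripper_width": opening from 0.0 (shut) to 1.0 (fully open).
Only numpy, scipy, OpenCV 4.12 (cv2) and the standard library are available. Lean on these libraries where they do the work, as an engineer would, in place of code of your own. Each camera call takes 0.05 s, during which the arm holds its last target. There are 200 camera calls.

## Working session

There is one attempt and no reset: what is moved stays moved. The work goes in short steps, Python scripts to look and compute and a shell command to move; the robot and the scene stay as the last step left them, time stands still between calls to the robot, and variables do not carry over. Pictures are saved under pics/ and viewed, about 8 in all and at most 12, crops included, and the job is handed in when it is done.

```bash
mkdir -p pics; ls; python3 - <<'E'
from station import *
import cv2,numpy as np
s=state();print({k:np.round(v,3).tolist() for k,v in s.items()})
a=[read_camera(n) for n in("scene","top")]
for n,c in zip(("scene","top"),a):
    cv2.imwrite(f"pics/{n}0.png",c["pixels"][:,:,::-1]); print(n,c["vfov"],c["cx"],c["cy"],c["rvec"],c["tvec"])
    np.save(f"pics/{n}0.npy",c,allow_pickle=True)
E
```

```text
pics
{'time': 0.0, 'joint_pos': [1.128, 0.424, 1.631, 0.0, 1.089, -0.019], 'joint_vel': [-0.001, 0.001, -0.0, -0.001, -0.001, 0.0], 'joint_efforts': [-0.001, -54.463, -27.366, 0.064, 0.023, -0.0], 'tcp_pos': [0.257, 0.569, 0.222], 'eef_rot': [2.638, 1.704, -0.002], 'wrist_force': [-0.249, -0.425, 0.201], 'wrist_torque': [0.033, -0.029, -0.06], 'gripper_width': 1.001}
scene 47.77596184190838 259.2949606905213 187.4822808990954 [ 1.31388579  1.98872073 -1.06556827] [ 0.26662879 -0.14457878  1.53629651]
top 51.03511998727822 262.384398769737 190.21772429034877 [ 2.15600473 -2.16269393  0.07264094] [-0.05745444  0.50479312  1.15729572]
```

View pics/scene0.png

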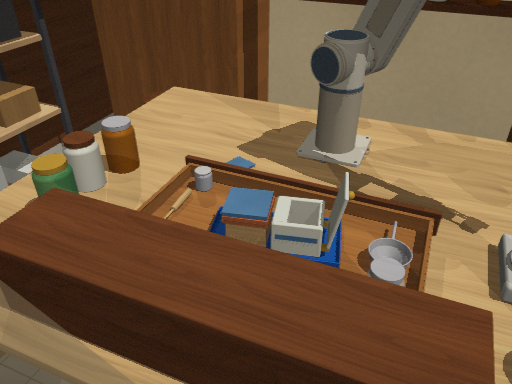

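View pics/top0.png

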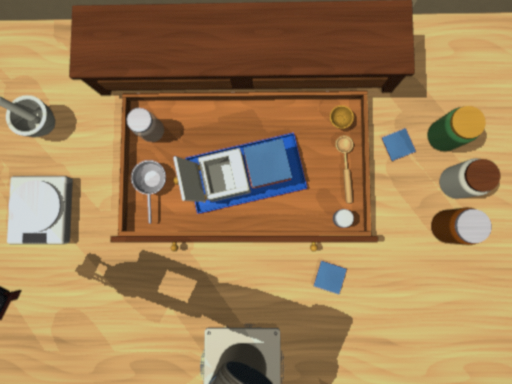

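Top view: the blue tile on the stack is at (270,163), the crock mouth at (222,176), and the cover leans at (187,180). Lookalikes are the loose blue squares on the worktop at (398,144) and (331,277). The one on the stack, the largest and in the blue tray, is the one I want.

```bash
cat > h.py <<'E'
import cv2,numpy as np
def K(c):
    f=192/np.tan(np.radians(c["vfov"]/2)); return np.array([[f,0,c["cx"]],[0,f,c["cy"]],[0,0,1.]])
def P(c):
    return K(c)@np.c_[cv2.Rodrigues(np.array(c["rvec"],float))[0],np.array(c["tvec"],float)]
def tri(a,b,pa,pb):
    X=cv2.triangulatePoints(P(a),P(b),np.array(pa,float).reshape(2,1),np.array(pb,float).reshape(2,1)); return (X[:3]/X[3]).ravel()
def proj(c,X): 
    q=P(c)@np.append(X,1); return q[:2]/q[2]
def cast(c,uv,z):
    R=cv2.Rodrigues(np.array(c["rvec"],float))[0]; o=-R.T@np.array(c["tvec"],float)
    d=R.T@np.linalg.inv(K(c))@[uv[0],uv[1],1]; return o+d*(z-o[2])/d[2]
E
python3 - <<'E'
from h import *
A={n:np.load(f"pics/{n}0.npy",allow_pickle=True).item() for n in("scene","top")}
for n,c in A.items():
    im=np.ascontiguousarray(c["pixels"]); hsv=cv2.cvtColor(im,cv2.COLOR_RGB2HSV)
    x,y,w,h=(195,165,180,110) if n=="scene" else (160,115,160,110)
    for nm,p in(("scene",(250,200)),("top",(270,163))):
        if nm==n: print(n,"tile",hsv[p[1],p[0]])
    for p in ([(215,233),(335,260)] if n=="scene" else [(300,165),(205,208)]): print("tray",hsv[p[1],p[0]])
    m=cv2.inRange(hsv,(95,90,60),(115,215,255)); mm=np.zeros_like(m); mm[y:y+h,x:x+w]=m[y:y+h,x:x+w]
    cs=sorted(cv2.findContours(mm,cv2.RETR_EXTERNAL,cv2.CHAIN_APPROX_NONE)[0],key=cv2.contourArea)[::-1][:2]
    for k in cs: print(cv2.contourArea(k),cv2.approxPolyDP(k,6,True).reshape(-1,2).tolist(),cv2.minAreaRect(k))
    cv2.imwrite(f"pics/{n}crop.png",cv2.resize(im[y:y+h,x:x+w,::-1],None,fx=4,fy=4,interpolation=cv2.INTER_CUBIC))
a=cv2.imread("pics/scenecrop.png");b=cv2.imread("pics/topcrop.png")
E
```

```text
scene tile [104 121 150]
tray [ 4 94 81]
tray [108 218 143]
1368.5 [[273, 191], [232, 187], [211, 231], [224, 235], [221, 215], [266, 219]] ((241.6587371826172, 211.24484252929688), (51.01701354980469, 54.92485427856445), 14.534454345703125)
319.0 [[340, 221], [333, 239], [339, 230], [340, 237], [321, 251], [323, 261], [298, 256], [338, 267]] ((329.6075439453125, 251.60342407226562), (34.494869232177734, 54.666221618652344), 51.009010314941406)
top tile [104 129 158]
tray [111 177  82]
tray [109 185 186]
3246.5 [[293, 134], [187, 158], [198, 163], [200, 155], [239, 147], [253, 185], [292, 179], [195, 202], [197, 211], [304, 188]] ((245.33297729492188, 172.85565185546875), (56.482791900634766, 112.05667877197266), 76.86598205566406)
20.5 [[199, 171], [204, 193]] ((201.739013671875, 181.9487762451172), (22.55929946899414, 1.8857618570327759), 77.90524291992188)
```

View pics/scenecrop.png

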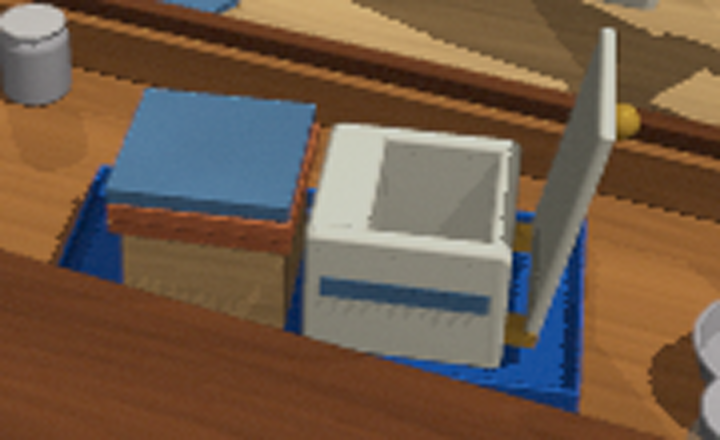

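View pics/topcrop.png

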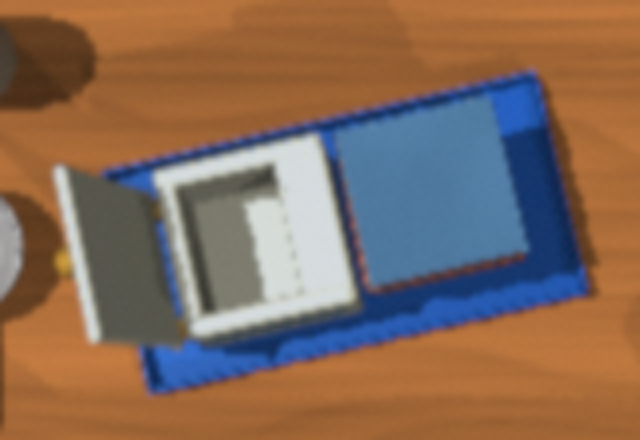

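The crops show the tile seated on two terracotta ones, with the crock's wide landing rim beside it and the cover leaning well back. Next I triangulate the corners.

```bash
cat > m.py <<'E'
from h import *
A={n:np.load(f"pics/{n}0.npy",allow_pickle=True).item() for n in("scene","top")}
s=lambda p:np.array(p)/4+[195-.4,165-.4]; t=lambda p:np.array(p)/4+[160-.4,115-.4]
L={"tA":((150,88),(527,248)),"tB":((315,104),(372,288)),"tC":((289,208),(337,130)),"tD":((107,193),(490,97)),
"c_rs":((335,124),(357,302)),"c_rc":((518,140),(190,335)),"c_nc":((505,243),(157,172)),"c_ns":((310,228),(320,137)),
"cov_top_r":((606,30),(97,342)),"cov_top_n":((612,138),(60,166))}
for k,(a,b) in L.items():
    X=tri(A["scene"],A["top"],s(a),t(b)); print(k,X.round(4),(proj(A["top"],X)-t(b)).round(1))
c=A["top"];hsv=cv2.cvtColor(c["pixels"],cv2.COLOR_RGB2HSV)
m=cv2.inRange(hsv,(98,80,100),(109,150,255)); m[:, :235]=0; m[:,310:]=0; m[:125]=0;m[210:]=0
m=cv2.morphologyEx(m,cv2.MORPH_OPEN,np.ones((3,3)))
k=max(cv2.findContours(m,0,1)[0],key=cv2.contourArea); r=cv2.minAreaRect(k);print(r)
for z in(.11,.13):
    print(z,np.array([cast(c,p,z)[:2] for p in cv2.boxPoints(r)]).round(4).tolist())
E
python3 m.py
```

```text
tA [ 0.5323 -0.1398  0.1166] [-0.1  0. ]
tB [ 0.506  -0.0359  0.1157] [ 0.3 -0.1]
tC [ 0.6141 -0.0107  0.1166] [-0.2  0.1]
tD [ 0.6375 -0.1162  0.1123] [ 0.1 -0.1]
c_rs [ 0.4982 -0.0247  0.0984] [ 0.3 -0.1]
c_rc [0.4756 0.0893 0.1031] [ 0.4 -0.1]
c_nc [0.5875 0.1125 0.1101] [ 0.3 -0.1]
c_ns [0.6119 0.0018 0.1043] [-0.1  0. ]
cov_top_r [0.4651 0.1334 0.1886] [ 0.7 -0.2]
cov_top_n [0.5771 0.1612 0.1898] [-0.3  0.1]
((267.1416015625, 162.39486694335938), (39.7460823059082, 40.67256164550781), 76.60750579833984)
0.11 [[0.6138, -0.0076], [0.6393, -0.1165], [0.5321, -0.1408], [0.5068, -0.0331]]
0.13 [[0.6097, -0.0092], [0.6347, -0.116], [0.5295, -0.1399], [0.5047, -0.0341]]
```

```bash
cat >> m.py <<'E'
print("rim cast top")
q={k:cast(c,t(L[k][1]),.1015)[:2] for k in L if k[:2]=="c_"}
qs={k:cast(A["scene"],s(L[k][0]),.1015)[:2] for k in L if k[:2]=="c_"}
for d in(q,qs):
    print({k:v.round(4).tolist() for k,v in d.items()}, cv2.minAreaRect(np.array([v for v in d.values()],np.float32)*1000))
print("tray",[cast(c,p,.02)[:2].round(4).tolist() for p in[(293,134),(304,188),(197,211)]])
E
python3 m.py | sed -n '/rim/,$p'
python3 -m handwheel '[[0,0,0.0244,0,0,-0.5,0.4],[0,0,0.0244,0,0,-0.5,0.4],[0,0,0.0244,0,0,-0.5,0.4],[0,0,0.0244,0,0,-0.5,0.4],[0,0,0.0244,0,0,-0.5,0.4],[0,0,0.0244,0,0,-0.5,0.4]]'
```

```text
rim cast top
{'c_rs': [0.4976, -0.0241], 'c_rc': [0.4754, 0.0906], 'c_nc': [0.5888, 0.1149], 'c_ns': [0.6126, 0.0018]} ((543.2059936523438, 45.41469955444336), (118.21273040771484, 116.8237533569336), 12.076231956481934)
{'c_rs': [0.5027, -0.0239], 'c_rc': [0.4739, 0.0879], 'c_nc': [0.5771, 0.1095], 'c_ns': [0.6085, 0.0008]} ((541.2059936523438, 44.352291107177734), (108.59688568115234, 117.85161590576172), 14.448983192443848)
tray [[0.6726, -0.1504], [0.5109, -0.1812], [0.4444, 0.1336]]
time: 0.7
tcp_pos: [0.2554, 0.5664, 0.3091]
eef_rot: [3.108, 0.376, -0.011]
wrist_force: [-0.6, -0.5, 0.6]
gripper_width: 0.6
```

```bash
python3 -m handwheel '[[0,0,0,0.2,1,0,0.4],[0,0,0,0.2,1,0,0.4],[0,0,0,0.2,1,0,0.4],[0,0,0,0.2,1,0,0.4],[0,0,0,0.2,1,0,0.4],[0,0,0,0.2,1,0,0.4],[0,0,0,0.2,1,0,0.4],[0,0,0,0.2,1,0,0.4]]'
python3 -m handwheel '[[0,0,0,0.2,1,0,0.4],[0,0,0,0.2,1,0,0.4],[0,0,0,0.2,1,0,0.4],[0,0,0,0.2,1,0,0.4],[0,0,0,0.2,1,0,0.4],[0,0,0,0.2,1,0,0.4],[0,0,0,0.2,1,0,0.4],[0,0,0,0.2,1,0,0.4]]'
```

```text
time: 1.5
tcp_pos: [0.3596, 0.3393, 0.3105]
eef_rot: [3.109, 0.377, -0.012]
wrist_force: [-1.0, -0.3, -0.2]
gripper_width: 0.602
time: 2.3
tcp_pos: [0.4647, 0.1071, 0.3106]
eef_rot: [3.107, 0.378, -0.017]
wrist_force: [0.2, -0.0, -0.1]
gripper_width: 0.598
```

```bash
python3 -m handwheel '[[0,0,0,0.24,1,0,0.4],[0,0,0,0.24,1,0,0.4],[0,0,0,0.24,1,0,0.4],[0,0,0,0.24,1,0,0.4],[0,0,0,0.24,1,0,0.4],[0,0,0,0.24,1,0,0.4],[0,0,0,0.24,1,0,0.4],[0,0,0,0.24,1,0,0.4]]'
python3 -m handwheel '[[0,0,0,0,0.8,0,0.4],[0,0,0,0,0.7,0,0.4],[0,0,0,0,0,0,0.4]]'
python3 - <<'E'
from station import *
import cv2,numpy as np
s=state();c=read_camera("wrist");c["tcp"]=s["tcp_pos"];c["rot"]=s["eef_rot"]
print(s["tcp_pos"],s["eef_rot"],c["vfov"],c["cx"],c["cy"],np.round(c["T_tool_cam"],3).tolist())
np.save("pics/w1.npy",c,allow_pickle=True);cv2.imwrite("pics/w1.png",c["pixels"][:,:,::-1])
E
```

```text
time: 3.1
tcp_pos: [0.5794, -0.1223, 0.3096]
eef_rot: [3.109, 0.377, -0.025]
wrist_force: [0.7, 1.0, -0.7]
gripper_width: 0.599
time: 3.4
tcp_pos: [0.591, -0.1711, 0.3081]
eef_rot: [3.11, 0.372, -0.028]
wrist_force: [-0.1, 0.3, -0.7]
gripper_width: 0.599
[ 0.59103994 -0.17106716  0.30805948] [ 3.10955527  0.37168553 -0.02819313] 61.656277170394546 250.35057889178273 189.90128748590206 [[1.0, 0.0, 0.002, 0.0], [-0.001, 0.966, 0.259, -0.071], [-0.001, -0.259, 0.966, -0.161], [0.0, 0.0, 0.0, 1.0]]
```

View pics/w1.png

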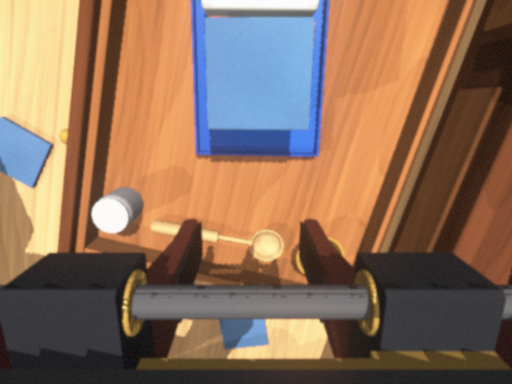

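The wrist view looks along the push. The blue tile runs from (207,17) to (312,130), with its trailing edge along row 130. The crock rim is at the top, row 5.

```bash
cat >> h.py <<'E'
def wcam(c):
    Rt=cv2.Rodrigues(np.array(c["rot"],float))[0]; T=np.eye(4);T[:3,:3]=Rt;T[:3,3]=c["tcp"]
    M=np.linalg.inv(T@np.array(c["T_tool_cam"])); d=dict(c); d["rvec"]=cv2.Rodrigues(M[:3,:3])[0].ravel(); d["tvec"]=M[:3,3]; return d
def tile(c,box,z=.1155):
    x0,y0,x1,y1=box;hsv=cv2.cvtColor(c["pixels"],cv2.COLOR_RGB2HSV)
    m=cv2.inRange(hsv,(98,80,100),(109,165,255));k=np.zeros_like(m);k[y0:y1,x0:x1]=m[y0:y1,x0:x1]
    k=cv2.morphologyEx(k,cv2.MORPH_OPEN,np.ones((3,3)));g=max(cv2.findContours(k,0,1)[0],key=cv2.contourArea)
    g=np.array([cast(c,p,z)[:2]*1000 for p in g.reshape(-1,2)],np.float32);return cv2.minAreaRect(g)
E
python3 - <<'E'
from h import *
w=wcam(np.load("pics/w1.npy",allow_pickle=True).item()); r=tile(w,(195,12,320,145)); print(r, cv2.boxPoints(r).round(1).tolist())
print("tray",[cast(w,p,.02)[:2].round(4).tolist() for p in[(197,155),(319,155)]])
E
```

```text
((575.1156005859375, -74.57874298095703), (114.33212280273438, 110.61031341552734), 13.437232971191406) [[506.70001220703125, -34.099998474121094], [532.4000244140625, -141.6999969482422], [643.5999755859375, -115.0999984741211], [617.9000244140625, -7.5]]
tray [[0.5138, -0.1906], [0.6801, -0.1496]]
```

```bash
cat > goto.py <<'E'
import sys;from station import *;from h import *
from scipy.spatial.transform import Rotation as R
x,y,z,yaw=map(float,sys.argv[1:5]);s=state()
T=R.from_rotvec(s["eef_rot"]); D=R.from_euler("z",yaw)*R.from_rotvec([np.pi,0,0])
d=np.array([x,y,z])-s["tcp_pos"]
print("tcp",np.round(s["tcp_pos"],4),"turn/2pi",((T.inv()*D).as_rotvec()/2/np.pi).round(4),"shift/.03 cur",(T.inv().apply(d)/.03).round(3),"in final axes",(D.inv().apply(d)/.03).round(3),"F",np.round(s["wrist_force"],2))
E
python3 goto.py .593 -.152 .1085 .222
```

```text
tcp [ 0.5906 -0.1699  0.3079] turn/2pi [0.0011 0.0031 0.0026] shift/.03 cur [ 0.348 -0.604  6.637] in final axes [ 0.209 -0.563  6.646] F [-0.34  0.15 -0.51]
```

```bash
python3 -m handwheel '[[0.0011,0.0031,0.0026,0.2,-0.3,0.5,0.4],[0,0,0,0,-0.25,0.9,0.4],[0,0,0,0,0,0.9,0.4],[0,0,0,0,0,0.9,0.4],[0,0,0,0,0,0.9,0.4],[0,0,0,0,0,0.9,0.4],[0,0,0,0,0,0,0.4]]'
python3 goto.py .593 -.152 .1085 .222
```

```text
time: 4.15
tcp_pos: [0.5905, -0.144, 0.1538]
eef_rot: [-3.119, -0.352, -0.002]
wrist_force: [-0.2, 0.6, 0.0]
gripper_width: 0.601
tcp [ 0.5905 -0.144   0.1538] turn/2pi [-0.0004 -0.0002  0.0005] shift/.03 cur [0.019 0.284 1.51 ] in final axes [0.022 0.28  1.511] F [-0.21  0.61  0.  ]
```

```bash
python3 -m handwheel '[[0,0,0,0,0.28,0.4,0.4],[0,0,0,0,0,0.6,0.4],[0,0,0,0,0,0.35,0.4],[0,0,0,0,0,0,0.4]]'
python3 goto.py .593 -.152 .1085 .222
python3 - <<'E'
from station import *
import cv2,numpy as np
s=state();c=read_camera("wrist");c["tcp"]=s["tcp_pos"];c["rot"]=s["eef_rot"]
np.save("pics/w2.npy",c,allow_pickle=True);cv2.imwrite("pics/w2.png",c["pixels"][:,:,::-1])
E
```

```text
time: 4.55
tcp_pos: [0.5947, -0.1519, 0.115]
eef_rot: [-3.12, -0.356, -0.009]
wrist_force: [-0.4, 0.3, 0.6]
gripper_width: 0.599
tcp [ 0.5947 -0.1519  0.115 ] turn/2pi [-0.0001 -0.0009  0.0008] shift/.03 cur [-0.059 -0.008  0.217] in final axes [-0.058 -0.008  0.217] F [-0.37  0.33  0.59]
```

View pics/w2.png

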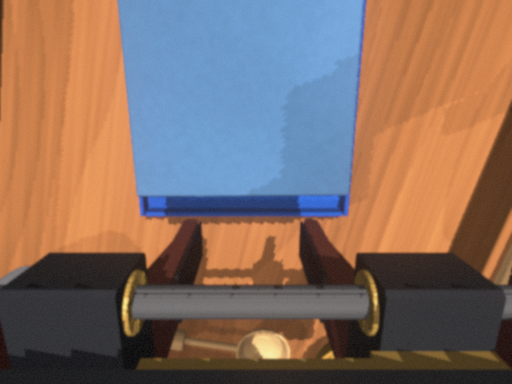

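The tile's trailing edge is at row 195, cols 137–350. The fingertips are just behind it at row 222, cols 197 and 305, centred on the tile. Next I lower the tool and approach the edge.

```bash
python3 - <<'E'
from h import *
w=wcam(np.load("pics/w2.npy",allow_pickle=True).item())
print("edge",[cast(w,p,.1155)[:2].round(4).tolist() for p in[(137,195.5),(350,194.5)]])
E
python3 -m handwheel '[[0,0,0.0005,0,0,0.22,0.4],[0,0,0,0,0,0,0.4],[0,0,0,-0.03,-0.13,0,0.4],[0,0,0,0,-0.13,0,0.4],[0,0,0,0,0,0,0.4]]'
python3 goto.py .593 -.152 .1085 .222
```

```text
edge [[0.5324, -0.1403], [0.64, -0.1151]]
time: 5.1
tcp_pos: [0.5942, -0.1446, 0.1116]
eef_rot: [3.121, 0.35, 0.017]
wrist_force: [-0.2, -0.3, 0.4]
gripper_width: 0.6
tcp [ 0.5942 -0.1446  0.1116] turn/2pi [ 0.0003 -0.0017  0.0002] shift/.03 cur [-0.095  0.231  0.104] in final axes [-0.094  0.231  0.105] F [-0.19 -0.28  0.4 ]
```

```bash
python3 -m handwheel '[[0,-0.0015,0,-0.05,0,0.1,0.4],[0,0,0,-0.05,-0.1,0,0.4],[0,0,0,0,0,0,0.4]]'
python3 -m handwheel '[[0,0,0,0,-0.1,0,0.4],[0,0,0,0,-0.1,0,0.4],[0,0,0,0,0,0,0.4]]'
python3 goto.py .593 -.152 .109 .222
```

```text
time: 5.4
tcp_pos: [0.5905, -0.1419, 0.1088]
eef_rot: [3.12, 0.35, 0.002]
wrist_force: [-0.6, 0.1, -0.7]
gripper_width: 0.606
time: 5.7
tcp_pos: [0.5893, -0.1362, 0.1088]
eef_rot: [3.119, 0.35, 0.003]
wrist_force: [-0.3, 0.6, 0.3]
gripper_width: 0.599
tcp [ 0.5893 -0.1362  0.1088] turn/2pi [ 0.0005 -0.0002  0.0003] shift/.03 cur [ 0.005  0.542 -0.005] in final axes [ 0.005  0.542 -0.006] F [-0.33  0.61  0.32]
```

```bash
python3 -m handwheel '[[0,0,0,0,-0.1,0,0.4],[0,0,0,0,-0.1,0,0.4],[0,0,0,0,-0.1,0,0.4],[0,0,0,0,-0.1,0,0.4]]'
python3 -m handwheel '[[0,0,0,0,-0.1,0,0.4],[0,0,0,0,-0.1,0,0.4],[0,0,0,0,-0.1,0,0.4],[0,0,0,0,-0.1,0,0.4]]'
python3 -m handwheel '[[0,0,0,0,-0.1,0,0.4],[0,0,0,0,-0.1,0,0.4],[0,0,0,0,-0.1,0,0.4],[0,0,0,0,-0.1,0,0.4]]'
python3 goto.py .593 -.152 .109 .222
```

```text
time: 6.1
tcp_pos: [0.5868, -0.1244, 0.1088]
eef_rot: [3.118, 0.35, 0.004]
wrist_force: [1.1, -2.7, -0.2]
gripper_width: 0.603
time: 6.5
tcp_pos: [0.584, -0.1116, 0.1088]
eef_rot: [3.118, 0.35, 0.004]
wrist_force: [-0.2, -1.7, -0.1]
gripper_width: 0.602
time: 6.9
tcp_pos: [0.5812, -0.0989, 0.1089]
eef_rot: [3.117, 0.35, 0.004]
wrist_force: [1.1, -3.4, 0.2]
gripper_width: 0.597
tcp [ 0.5812 -0.0989  0.1089] turn/2pi [ 0.0008 -0.0004  0.0003] shift/.03 cur [-0.008  1.813  0.005] in final axes [-0.005  1.813 -0.004] F [ 1.13 -3.4   0.15]
```

```bash
python3 -m handwheel '[[0,0,0,-0.006,-0.13,0,0.4],[0,0,0,-0.006,-0.13,0,0.4],[0,0,0,-0.006,-0.13,0,0.4],[0,0,0,-0.006,-0.13,0,0.4],[0,0,0,-0.006,-0.13,0,0.4],[0,0,0,-0.006,-0.13,0,0.4]]'
python3 -m handwheel '[[0,0,0,-0.006,-0.13,0,0.4],[0,0,0,-0.006,-0.13,0,0.4],[0,0,0,-0.006,-0.13,0,0.4],[0,0,0,-0.006,-0.13,0,0.4]]'
python3 - <<'E'
from station import *
from h import *
s=state();c=read_camera("wrist");c["tcp"]=s["tcp_pos"];c["rot"]=s["eef_rot"]
t=read_camera("top");sc=read_camera("scene");np.save("pics/w3.npy",[c,t,sc],allow_pickle=True)
im=[t["pixels"][105:225,150:320],sc["pixels"][155:275,195:365]]
cv2.imwrite("pics/w3.png",cv2.resize(np.hstack(im)[:,:,::-1],(780,276),interpolation=cv2.INTER_CUBIC))
E
python3 goto.py .593 -.152 .109 .222
```

```text
time: 7.5
tcp_pos: [0.575, -0.0747, 0.1093]
eef_rot: [3.117, 0.35, 0.006]
wrist_force: [0.4, -3.2, 1.1]
gripper_width: 0.598
time: 7.9
tcp_pos: [0.5707, -0.0584, 0.1095]
eef_rot: [3.116, 0.35, 0.008]
wrist_force: [0.7, -1.3, -1.3]
gripper_width: 0.602
tcp [ 0.5705 -0.0582  0.1094] turn/2pi [ 0.0009 -0.0006  0.0003] shift/.03 cur [0.037 3.217 0.031] in final axes [0.043 3.217 0.014] F [-0.13  0.34  0.08]
```

View pics/w3.png

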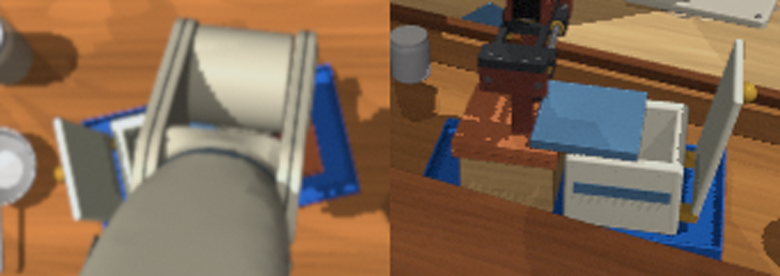

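The tile is sliding over cleanly: the scene crop shows it bridging onto the rim at (600,115), with the terracotta stack undisturbed. I continue, with the tips a little lower.

```bash
python3 -m handwheel '[[0,0,0,0,0,0.06,0.4],[0,0,0,-0.006,-0.13,0,0.4],[0,0,0,-0.006,-0.13,0,0.4],[0,0,0,-0.006,-0.13,0,0.4],[0,0,0,-0.006,-0.13,0,0.4],[0,0,0,-0.006,-0.13,0,0.4]]'
python3 -m handwheel '[[0,0,0,-0.005,-0.1,0,0.4],[0,0,0,-0.005,-0.1,0,0.4],[0,0,0,-0.005,-0.1,0,0.4],[0,0,0,-0.005,-0.1,0,0.4]]'
python3 goto.py .593 -.152 .109 .222
python3 - <<'E'
from station import *
from h import *
s=state();c=read_camera("wrist");c["tcp"]=s["tcp_pos"];c["rot"]=s["eef_rot"]
sc=read_camera("scene");np.save("pics/w4.npy",[c,sc],allow_pickle=True)
cv2.imwrite("pics/w4.png",np.hstack([cv2.resize(c["pixels"],(400,300)),cv2.resize(sc["pixels"][160:265,225:365],(400,300),interpolation=cv2.INTER_CUBIC)])[:,:,::-1])
E
```

```text
time: 8.65
tcp_pos: [0.5648, -0.0386, 0.1069]
eef_rot: [3.117, 0.349, 0.006]
wrist_force: [0.9, -1.9, -1.1]
gripper_width: 0.599
time: 9.05
tcp_pos: [0.561, -0.0257, 0.1068]
eef_rot: [3.117, 0.35, 0.005]
wrist_force: [0.8, -3.0, -0.2]
gripper_width: 0.598
tcp [ 0.561  -0.0257  0.1068] turn/2pi [ 0.0009 -0.0004  0.0003] shift/.03 cur [ 0.105  4.343 -0.05 ] in final axes [ 0.113  4.342 -0.074] F [ 0.82 -3.03 -0.17]
```

View pics/w4.png

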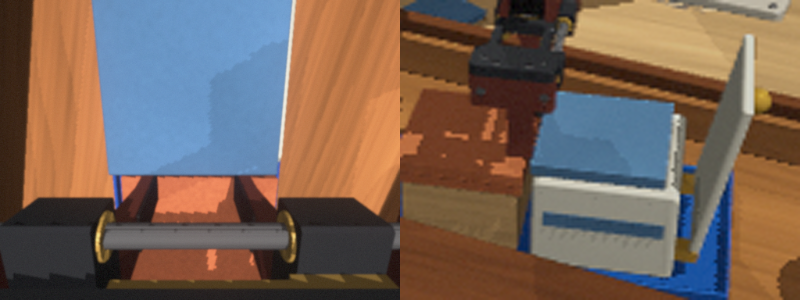

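```bash
python3 - <<'E'
from h import *
c,sc=np.load("pics/w4.npy",allow_pickle=True); w=wcam(c)
hsv=cv2.cvtColor(w["pixels"],cv2.COLOR_RGB2HSV);m=cv2.inRange(hsv,(98,80,90),(109,165,255));m[:100]=0;m[:, :110]=0;m[:,380:]=0
m=cv2.morphologyEx(m,cv2.MORPH_OPEN,np.ones((5,5)))
pts=[];L=[];Rr=[]
for x in range(150,345,8): pts.append(cast(w,(x,np.where(m[:245,x])[0].max()+.5),.1135)[:2])
for y in range(105,215,8):
    q=np.where(m[y])[0]; L.append(cast(w,(q.min()-.5,y),.1135)[:2]);Rr.append(cast(w,(q.max()+.5,y),.1135)[:2])
M=np.array([.5405,.0565]);yw=.21;S=np.array([[np.cos(yw),np.sin(yw)],[-np.sin(yw),np.cos(yw)]])
for n,a in(("rear",pts),("L",L),("R",Rr)):
    a=(S@(np.array(a)-M).T).T*1000; v=cv2.fitLine(a.astype(np.float32),cv2.DIST_HUBER,0,.01,.01).ravel();print(n,v.round(3),a[[0,-1]].round(1).tolist())
E
python3 -m handwheel '[[0,0,0,-0.004,-0.08,0,0.4],[0,0,0,-0.004,-0.08,0,0.4],[0,0,0,-0.004,-0.08,0,0.4],[0,0,0,-0.004,-0.08,0,0.4]]'
```

```text
rear [ 1.0000e+00  1.3000e-02 -3.7960e+00 -7.2587e+01] [[-47.9, -73.2], [50.1, -71.3]]
L [ 1.8000e-02 -1.0000e+00 -5.3608e+01 -3.9478e+01] [[-53.9, -14.8], [-53.2, -65.4]]
R [ 1.6000e-02 -1.0000e+00  5.5177e+01 -3.7925e+01] [[54.9, -13.2], [55.8, -64.0]]
time: 9.55
tcp_pos: [0.5583, -0.0159, 0.1068]
eef_rot: [3.117, 0.35, 0.005]
wrist_force: [1.1, -2.8, -1.8]
gripper_width: 0.6
```

```bash
python3 -m handwheel '[[0,0,0,0,-0.04,0,0.4],[0,0,0,0,-0.04,0,0.4]]'
python3 -m handwheel '[[0,0,0,0,-0.04,0,0.4],[0,0,0,0,-0.04,0,0.4]]'
```

```text
time: 9.75
tcp_pos: [0.5576, -0.0132, 0.1068]
eef_rot: [3.117, 0.35, 0.005]
wrist_force: [-0.6, -1.2, 0.1]
gripper_width: 0.599
time: 9.95
tcp_pos: [0.557, -0.0108, 0.1067]
eef_rot: [3.117, 0.35, 0.005]
wrist_force: [2.1, -3.3, 0.7]
gripper_width: 0.601
```

```bash
python3 -m handwheel '[[0,0,0,0,-0.03,0,0.4],[0,0,0,0,-0.03,0,0.4]]'
python3 - <<'E'
from station import *
from h import *
sc=read_camera("scene");np.save("pics/w5.npy",sc,allow_pickle=True);print(state()["wrist_force"])
cv2.imwrite("pics/w5.png",cv2.resize(sc["pixels"][160:250,260:360],(800,720)[:2],interpolation=cv2.INTER_CUBIC)[:600,:,::-1])
E
```

```text
time: 10.15
tcp_pos: [0.5565, -0.0089, 0.1067]
eef_rot: [3.117, 0.35, 0.005]
wrist_force: [0.0, -2.2, -0.6]
gripper_width: 0.599
[ 0.63514961 -2.53057103  0.24808458]
```

View pics/w5.png

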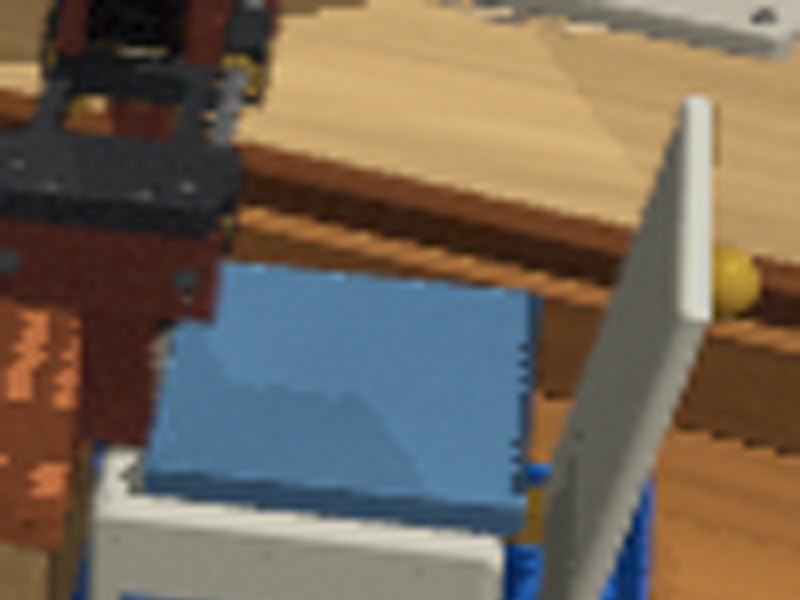

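Still a gap of roughly 15 mm: tile corner at (522,510), cover face near (590,510). I keep going in small steps.

```bash
python3 -m handwheel '[[0,0,0,0,-0.04,0,0.4],[0,0,0,0,-0.04,0,0.4],[0,0,0,0,-0.04,0,0.4]]'
python3 -m handwheel '[[0,0,0,0,-0.04,0,0.4],[0,0,0,0,-0.04,0,0.4]]'
python3 -m handwheel '[[0,0,0,0,-0.03,0,0.4],[0,0,0,0,-0.03,0,0.4]]'
```

```text
time: 10.5
tcp_pos: [0.5557, -0.0052, 0.1067]
eef_rot: [3.117, 0.35, 0.005]
wrist_force: [0.4, -3.0, -0.2]
gripper_width: 0.599
time: 10.7
tcp_pos: [0.5551, -0.0026, 0.1067]
eef_rot: [3.117, 0.35, 0.005]
wrist_force: [1.1, -3.2, 0.1]
gripper_width: 0.601
time: 10.9
tcp_pos: [0.5547, -0.0006, 0.1067]
eef_rot: [3.117, 0.35, 0.005]
wrist_force: [0.5, -3.0, 1.4]
gripper_width: 0.596
```

```bash
python3 -m handwheel '[[0,0,0,0,-0.03,0,0.4],[0,0,0,0,-0.03,0,0.4]]'
```

```text
time: 11.1
tcp_pos: [0.5543, 0.0013, 0.1067]
eef_rot: [3.117, 0.35, 0.005]
wrist_force: [0.2, -1.8, -0.1]
gripper_width: 0.595
```

```bash
python3 -m handwheel '[[0,0,0,0,-0.03,0,0.4],[0,0,0,0,-0.03,0,0.4]]'
```

```text
time: 11.3
tcp_pos: [0.5538, 0.0031, 0.1067]
eef_rot: [3.117, 0.35, 0.005]
wrist_force: [1.2, -3.4, 0.3]
gripper_width: 0.603
```

```bash
python3 -m handwheel '[[0,0,0,0,-0.03,0,0.4]]'
```

```text
time: 11.4
tcp_pos: [0.5537, 0.0041, 0.1067]
eef_rot: [3.117, 0.35, 0.005]
wrist_force: [0.7, -2.1, 0.9]
gripper_width: 0.598
```

```bash
python3 -m handwheel '[[0,0,0,0,-0.03,0,0.4]]'
```

```text
time: 11.5
tcp_pos: [0.5534, 0.005, 0.1067]
eef_rot: [3.117, 0.35, 0.005]
wrist_force: [1.2, -2.8, 0.6]
gripper_width: 0.599
```

```bash
python3 -m handwheel '[[0,0,0,0,-0.03,0,0.4]]'
```

```text
time: 11.6
tcp_pos: [0.5532, 0.006, 0.1068]
eef_rot: [3.117, 0.35, 0.005]
wrist_force: [0.1, -3.8, 0.8]
gripper_width: 0.599
```

```bash
python3 -m handwheel '[[0,0,0,0,-0.03,0,0.4]]'
```

```text
time: 11.7
tcp_pos: [0.553, 0.0069, 0.1067]
eef_rot: [3.117, 0.35, 0.005]
wrist_force: [0.7, -2.6, -0.4]
gripper_width: 0.597
```

```bash
python3 -m handwheel '[[0,0,0,0,-0.025,0,0.4]]'
```

```text
time: 11.8
tcp_pos: [0.5528, 0.0077, 0.1067]
eef_rot: [3.117, 0.35, 0.005]
wrist_force: [1.0, -3.1, -0.3]
gripper_width: 0.598
```

```bash
python3 -m handwheel '[[0,0,0,0,-0.025,0,0.4]]'; python3 goto.py .593 -.152 .109 .222
```

```text
time: 11.9
tcp_pos: [0.5526, 0.0085, 0.1068]
eef_rot: [3.117, 0.35, 0.005]
wrist_force: [-0.0, -3.5, 1.2]
gripper_width: 0.6
tcp [0.5526 0.0085 0.1068] turn/2pi [ 0.0009 -0.0004  0.0003] shift/.03 cur [ 0.125  5.516 -0.043] in final axes [ 0.135  5.515 -0.075] F [-0.03 -3.49  1.21]
```

```bash
python3 - <<'E'
from station import *
from h import *
sc=read_camera("scene");np.save("pics/w6.npy",sc,allow_pickle=True)
cv2.imwrite("pics/w6.png",cv2.resize(sc["pixels"][175:245,280:360],(680,595),interpolation=cv2.INTER_CUBIC)[:,:,::-1])
E
```

```text
(no output)
```

View pics/w6.png

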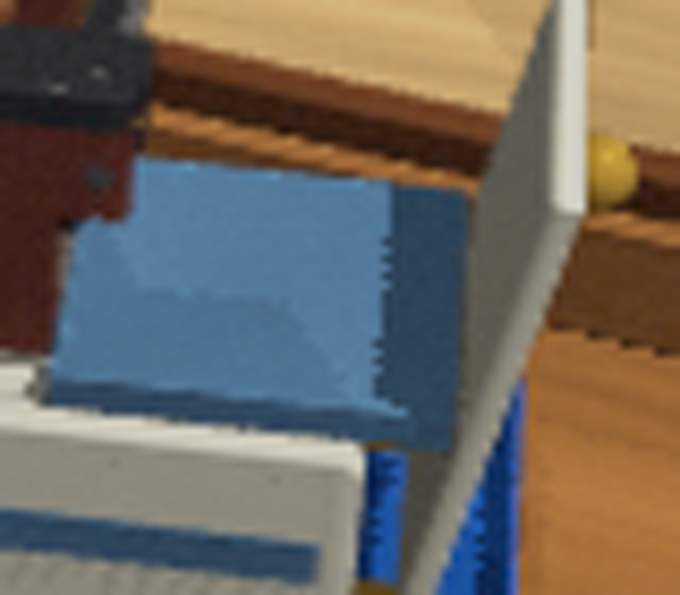

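Almost touching: the leading corner is at (455,435) and the cover's near edge about (470,430). Continuing step by step.

```bash
python3 -m handwheel '[[0,0,0,0,-0.025,0,0.4]]'
```

```text
time: 12.05
tcp_pos: [0.5526, 0.0089, 0.1068]
eef_rot: [3.116, 0.351, 0.005]
wrist_force: [1.5, -10.1, -0.6]
gripper_width: 0.604
```

```bash
python3 -m handwheel '[[0,0,0,0,-0.025,0,0.4]]'
```

```text
time: 12.15
tcp_pos: [0.5526, 0.0089, 0.1068]
eef_rot: [3.114, 0.352, 0.006]
wrist_force: [0.6, -9.3, -0.5]
gripper_width: 0.593
```

```bash
python3 -m handwheel '[[0,0,0,0,-0.025,0,0.4]]'
```

```text
time: 12.25
tcp_pos: [0.5526, 0.0088, 0.1068]
eef_rot: [3.113, 0.352, 0.006]
wrist_force: [0.0, -7.3, -0.5]
gripper_width: 0.599
```

Contact: the push rises to 7–10 N, which is 4–7 N on the cover after about 3 N of friction. I hold it there with slightly smaller steps.

```bash
python3 -m handwheel '[[0,0,0,0,-0.023,0,0.4],[0,0,0,0,-0.023,0,0.4]]'
python3 -m handwheel '[[0,0,0,0,-0.023,0,0.4],[0,0,0,0,-0.023,0,0.4]]'
```

```text
time: 12.45
tcp_pos: [0.5526, 0.0088, 0.1068]
eef_rot: [3.111, 0.352, 0.007]
wrist_force: [2.1, -7.0, -0.1]
gripper_width: 0.598
time: 12.65
tcp_pos: [0.5526, 0.0088, 0.1068]
eef_rot: [3.109, 0.352, 0.007]
wrist_force: [1.8, -7.7, 0.6]
gripper_width: 0.602
```

```bash
python3 -m handwheel '[[0,0,0,0,0.1,0,0.4],[0,0,0,0,0.3,-0.05,0.4],[0,0,0,0,0.4,-0.1,0.4],[0,0,0,0,0,-1,0.4],[0,0,0,0,0,-1,0.4],[0,0,0,0,0,-1,0.4],[0,0,0,0,1,-1,0.4],[0,0,0,0,1,-1,0.4]]'
python3 -m handwheel '[[0,0,0,0,1,-0.3,0.4],[0,0,0,0,1,0,0.4],[0,0,0,0,1,0,0.4],[0,0,0,0,1,0,0.4],[0,0,0,0,1,0,0.4],[0,0,0,0,0,0,0.4],[0,0,0,0,0,0,0.4]]'
python3 - <<'E'
from station import *
from h import *
s=state();c=read_camera("wrist");c["tcp"]=s["tcp_pos"];c["rot"]=s["eef_rot"]
t=read_camera("top");sc=read_camera("scene");np.save("pics/w7.npy",[c,t,sc],allow_pickle=True)
im=[cv2.resize(c["pixels"],(400,300)),cv2.resize(t["pixels"][105:225,160:320],(400,300),interpolation=cv2.INTER_CUBIC)]
cv2.imwrite("pics/w7.png",np.vstack([np.hstack(im),cv2.resize(sc["pixels"][165:265,205:365],(800,500))[:300]])[:,:,::-1])
w=wcam(c);M=np.array([.5405,.0565]);yw=.21;S=np.array([[np.cos(yw),np.sin(yw)],[-np.sin(yw),np.cos(yw)]])
try:
    r=tile(t,(160,115,320,225),.1135);print("top",r,S@(np.array(r[0])/1000-M))
except Exception as e: print(e)
E
```

```text
time: 13.45
tcp_pos: [0.5673, -0.0737, 0.2634]
eef_rot: [3.115, 0.355, -0.012]
wrist_force: [1.3, 0.5, -0.2]
gripper_width: 0.596
time: 14.15
tcp_pos: [0.6041, -0.2342, 0.283]
eef_rot: [3.113, 0.346, 0.008]
wrist_force: [0.3, -0.2, 0.0]
gripper_width: 0.598
top ((538.3033447265625, 65.509033203125), (111.01539611816406, 90.99443054199219), 12.728954315185547) [-0.00027037  0.00926903]
```

View pics/w7.png

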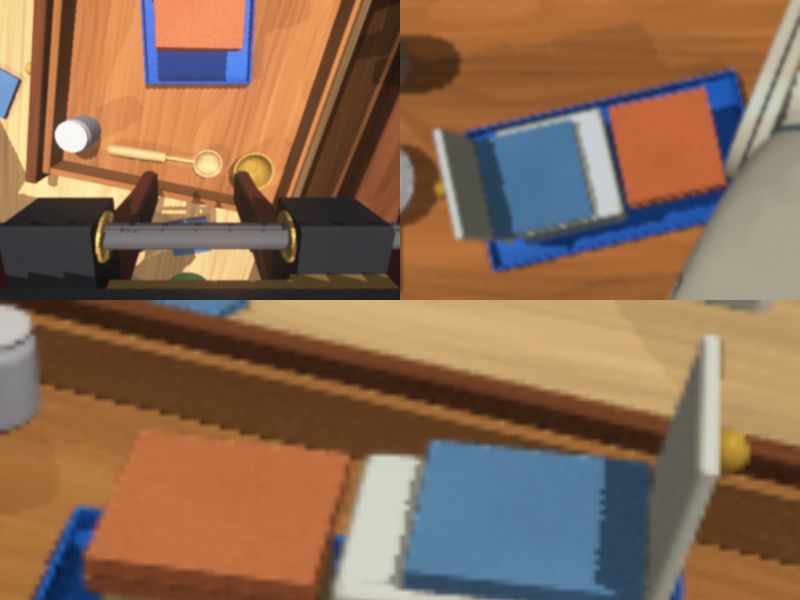

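```bash
python3 -c "
from station import *
print(state()['time'],state()['wrist_force']);print(sign_off())"
```

```text
14.3 [0.58160601 0.07140577 0.40467142]
the job is handed in; nothing more can be done
None
```

The blue tile now lies flat and square over the crock's mouth, and the job is handed in at 14.3 s; no verdict was reported.

**What I did:** I slid the tile off the stack with the half-open fingers behind its trailing edge, and it took about 3 N to move. It met the cover when the wrist force rose to 7–10 N, so about 4–7 N went into the cover once sliding friction is taken off. I held it there for about 0.6 s, then drew straight back and up.

**Last checks:**
- **Across the mouth:** the tile is within about 1 mm of centre, and turned by about 0.01–0.02 rad.
- **Cover:** its top corners are at the same pixels as before, to within about 1 px, so it was not pushed back.
- **Other things:** the lower tiles look undisturbed in the pictures, but I did not measure them. The other things in the drawer show no sign of having moved. The gripper is clear of everything.

**Least certain:** the tile's position along the slide. My first estimate of the mouth put its centre 19 mm beyond it, against a limit of 20 mm. Measured from the crock's stack-side edge it is about 16 mm, which fits the 17 mm limit set by the cover.

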